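# Lock the blade clamp with the flat screwdriver

### The arm

A 6-joint arm with a two-finger parallel gripper is mounted at the origin on a cart in front of the work surface, level with it; the furniture and walls round the work are solid. World frame = base frame: x ahead of the robot, y to its left, z up, the work surface at z = 0. Lengths are in m, angles in rad, forces in N, time in s.
With the tool pointing down it reaches from about 0.275 to 0.825 m from the base axis. Payload 5.2 kg.
Tool frame: the origin (TCP) lies on the mounting face of the last link; the fingertips stand 186 mm ahead of it and the grasp point (between the pads) lies 167 mm ahead of it; z points along the fingers, y is the line along which they close (so a half turn about z gives the same grasp; the last joint's range is limited). The gripper opens to 93 mm and grips with 3 to 60 N. Pads are 15 mm wide; open, the fingers measure 128 mm over their backs; the gripper's body (75 mm by 188 mm) begins 65 mm behind the grasp point.
Start: joints at [-1.477, 0.259, 1.535, -0, 1.348, -0.203], TCP at [0.161, -0.526, 0.405] pointing down, gripper open.
Joint ranges: [-3.14, 3.14], [-0.91, 2.08], [0.19, 2.58], [-1.22, 4.36], [0.22, 2.71], [-3.12, 3.12]. Speed limits (rad/s): [2.57, 2.57, 3.14, 3.14, 3.14, 3.14].

### API

Orientations are given as a unit quaternion [x, y, z, w].
In Python, from rig import arm gives the robot as it stands. The module is installed in compiled form; this text tells all that it offers.
- The arm moves only by the tool send_rows, never from a script. Its argument "steps" is a list of rows, each a list of 7 numbers: the turn, a rotation vector about the tool's x, y, z in rad, then the shift along the tool's x, y, z in cm, then the finger opening in cm, from 0 to 9.3. In form: [[wx, wy, wz, tx, ty, tz, fingers], ...]. A call has 1 to 12 rows; each row is the pose to reach, as a shift and turn from the pose commanded when the call began, along the tool's axes at that moment; what a row does not reach only later rows make up. A row lasts 1/8 s, in which the tool goes at most 62.5 mm and 10.7 degrees, less where a joint would pass 70% of its speed; a pose out of reach is approached as far as the arm can. A call with a gripper value outside its range is refused whole. The fingers move at their own pace and stop on an object; "force" is the grip in N (left out, the last holds). Time passes only in rows, so rows that repeat a pose let the fingers close. It gives the time, the measured TCP pose, the force, the opening and the grip force at its end, in the units of the state.
- arm.get_obs(): the state, without advancing time (a new reading comes with each control period).
- arm.capture(name): name is "scene" or "side" or "wrist"; returns a dict with "color" (420x560x3 uint8, red, green, blue), "depth" (420x560 float32, m along the optical axis (not along the pixel's ray), 0 where there is no reading), "intrinsics" (3x3 intrinsics, pixels), "camera_from_world" (4x4, takes a point from world to camera coordinates). Camera axes: x right, y down, z forward; pixel columns grow to the right and rows downward; lengths in m; the calibration is good to about 2 mm. The wrist camera is an equidistant fisheye: a pixel r from the principal point sees the ray r / f radians off the axis. A picture is of the moment at which its call begins.
- arm.close_job(): hands the job in; it is judged then, once.
The state is a dict: "time_s": time; "joint_pos": joint angles; "joint_velocities": joint speeds; "joint_torque": joint torques, N m; "tool_pos": TCP position; "tcp_rot": TCP orientation; "force": force on the tool from outside, world axes, zero at the start; "wrist_torque": the same for the moment, N m; "opening": finger opening in m; "gripper_force": force on a finger pad.
Only numpy, scipy, OpenCV 4.12 (cv2) and the standard library are available. Lean on these libraries where they do the work, as an engineer would, in place of code of your own. Each camera call takes 0.05 s, during which the arm holds its last target. There are 200 camera calls.

### The job

Take the green-handled flat screwdriver from its stand, set its blade into the slot of the clamp screw on the grey blade fixture and turn the screw clockwise until it stops, so that its steel finger lies over the blade. Then stand the screwdriver back upright in the hole of the stand it came from and let go. Leave the blue-handled driver where it stands.

Things in the scene. Friction and masses are not known exactly. Their poses are not given: they have to be found in the camera images.
- flat_driver: Green-handled flat screwdriver, 122 mm, upright in its stand. Origin: middle of the blade's end; z up to the handle, x along the blade's 20 mm width, y its 4 mm thickness. Blade to z = 18, shank 10 mm dia., guard 46 mm dia. at z = 62-68 (its underside rests on the stand), handle z = 68-122, 34 (x) by 26 mm (y): grip its two flats, closing along y. Start pose shows its hole within 3 mm.
- hex_driver: Blue-handled driver of the same shape with a round 15 mm nose, in the stand's other hole; leave it. Origin: middle of its lower end, z up. The stand is a fixed aluminium rack, 80 x 196 mm, 75 mm high (handle tops 135 mm above the bench), with two round holes of 30 mm diameter, 100 mm apart; the flat blade enters its hole with 5 mm to spare all round, at any yaw.
- screw_slot (a point): Middle of the slot floor on the clamp screw's axis, 37 mm above the bench; z up, x along the slot towards the clamp finger (61 mm long, red dot). Round steel head, 50 mm dia., top 14 mm above this point; nothing near is higher. Slot 8 mm wide for the lowest 8 mm, then flared to 20 mm; ends open: centre the blade by aim, within 4 mm. Either way round fits; 11 degrees of play.
- clamp_screw (a joint): Angle of the clamp screw, rad; grows clockwise seen from above, from 0-0.12 at the start (finger off the blade) to a hard stop at 1.1 (finger over the blade, square to it). Stiff (0.12 N m), stays where it is left, does not rise or sink. The fixture is fixed to the bench.
Mind the look-alikes: they are no part of the job. Of the things like the flat_driver, leave any that is pink; of the rest the smaller one is meant.

How it is judged:
By the outcome, as a careful person would: the job done as asked, in the order asked, and still so for the second after the job is handed in, with the robot touching nothing.
It also fails if it takes over 58 s, if anything falls off the work surface, if the arm or the gripper's body presses on something with over 40 N, if the wrist force passes 120 N, or if a joint passes its speed limit or range.

## Working session

There is one attempt and no reset: what is moved stays moved. The work goes in short steps, Python scripts to look and compute and a tool call to move; the robot and the scene stay as the last step left them, time stands still between calls to the robot, and variables do not carry over. Pictures are saved under pics/ and viewed, at most 10 in all, crops included, and the job is handed in when it is done.

Besides the shell and the picture viewer there is one more tool, called after "Call:" as name([rows], argument=value, ...), one row to a line, values as JSON. send_rows: Moves the arm, as the interface text tells. Its arguments: {"type":"object","properties":{"steps":{"type":"array","items":{"type":"array","items":{"type":"number"}}},"force":{"type":"number"}},"required":["steps"]}

```bash
mkdir -p pics
cat > h.py <<'E'
from rig import arm
import numpy as np, cv2
from scipy.spatial.transform import Rotation as R
def shot(n,f=None):
    c=arm.capture(n)
    np.savez('pics/'+(f or n)+'.npz',**c)
    return c
def pt(c,u,v,d=None):
    K=c['intrinsics'];T=np.linalg.inv(c['camera_from_world'])
    if d is None: d=c['depth'][int(round(v)),int(round(u))]
    p=np.array([(u-K[0,2])/K[0,0]*d,(v-K[1,2])/K[1,1]*d,d,1])
    return (T@p)[:3]
def atz(c,u,v,z):
    T=np.linalg.inv(c['camera_from_world']);a=T[:3,3];b=pt(c,u,v,1.0)
    return a+(b-a)*(z-a[2])/(b[2]-a[2])
def load(f): return dict(np.load('pics/'+f+'.npz'))
def png(f,im): cv2.imwrite('pics/'+f+'.png',cv2.cvtColor(im,cv2.COLOR_RGB2BGR))
E
python3 - <<'E'
from h import *
a=shot('scene');b=shot('side')
for n,c in(('scene0',a),('side0',b)):
    png(n,cv2.resize(c['color'],(800,600)));T=np.linalg.inv(c['camera_from_world']);print(n,T[:3,3].round(3),T[:3,2].round(2),c['intrinsics'][0,0])
print(arm.get_obs())
E
```

```text
scene0 [-0.371  0.506  1.137] [ 0.59 -0.32 -0.74] 543.8477851315545
side0 [0.014 0.792 0.598] [ 0.44 -0.72 -0.54] 500.7724199623591
{'time_s': 0.1, 'joint_pos': array([-1.47679249e+00,  2.59263360e-01,  1.53594174e+00,  7.32617822e-06,
        1.34799113e+00, -2.02780914e-01]), 'joint_velocities': array([-0.00037545, -0.00177242, -0.00322951, -0.00117525, -0.00099342,
        0.00065628]), 'joint_torque': array([ 3.03101187e-03, -4.38211513e+01, -2.84642780e+01,  7.20136240e-02,
        3.62266169e-02, -5.32687409e-05]), 'tool_pos': array([ 0.16086222, -0.52576002,  0.40401704]), 'tcp_rot': array([ 9.89009843e-01,  1.47847516e-01,  4.71529753e-05, -8.00404229e-04]), 'force': array([0.38008361, 0.06835236, 0.00304867]), 'wrist_torque': array([ 0.02648263, -0.04937127, -0.00734012]), 'gripper_force': 0.0, 'opening': 0.0929921633534467}
```

View pics/scene0.png

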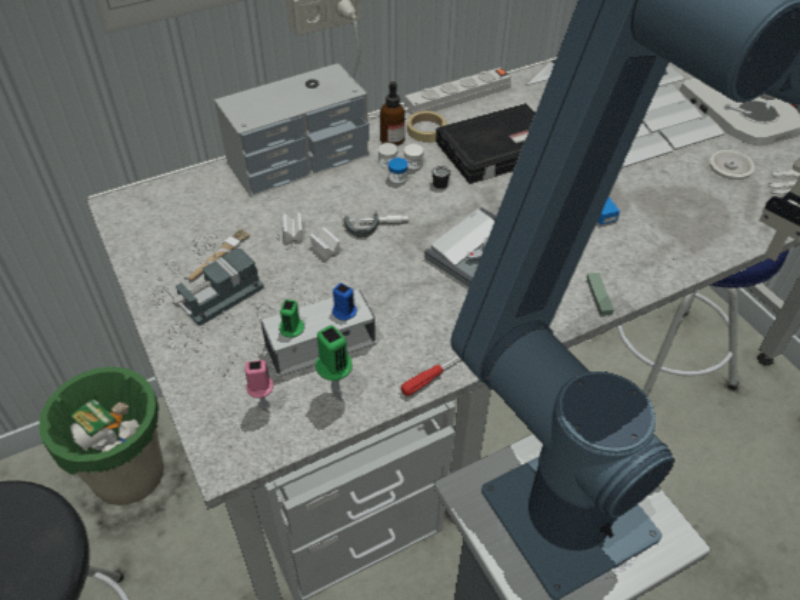

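View pics/side0.png

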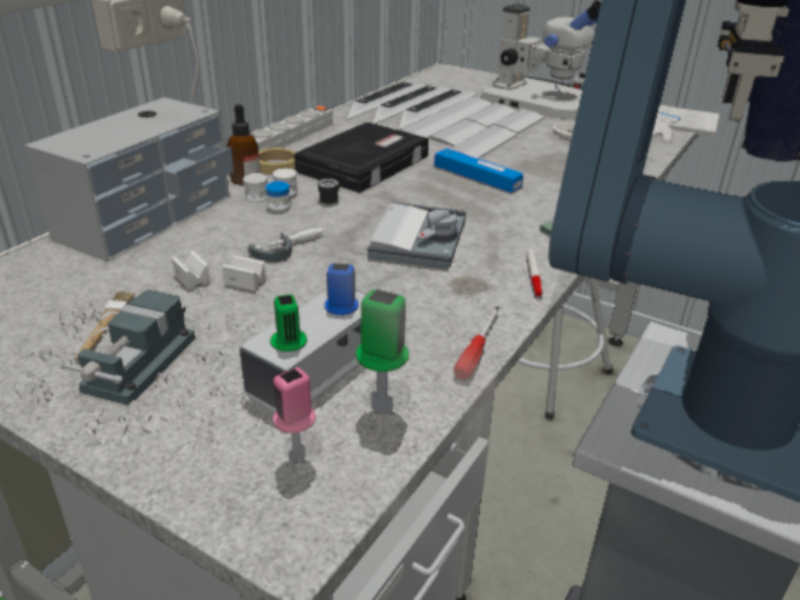

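Scene shows drivers: small green in the rack (scene 290,318), large green standing in front (332,352), pink (258,378), and blue in the rack (343,300). The task's one is the smaller green one in the rack. I'll confirm it in a crop. The fixture isn't clear yet: the candidates are the dark vice-like item (220,285) and the grey plate (460,240).

Run:
```python
from h import *
b=load('side')['color'];a=load('scene')['color']
t=np.vstack([cv2.resize(b[125:195,235:345],(800,300*17//10))[:300] if 0 else cv2.resize(b[130:190,245:345],(500,300),interpolation=3),cv2.resize(a[140:205,290:398],(500,300),interpolation=3)])
u=cv2.resize(b[180:330,165:290],(300,360),interpolation=3);w=cv2.resize(b[200:280,50:142],(300,240),interpolation=3)
png('crop1',np.hstack([t,np.vstack([u,w])]))
```

```text
(no output)
```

View pics/crop1.png

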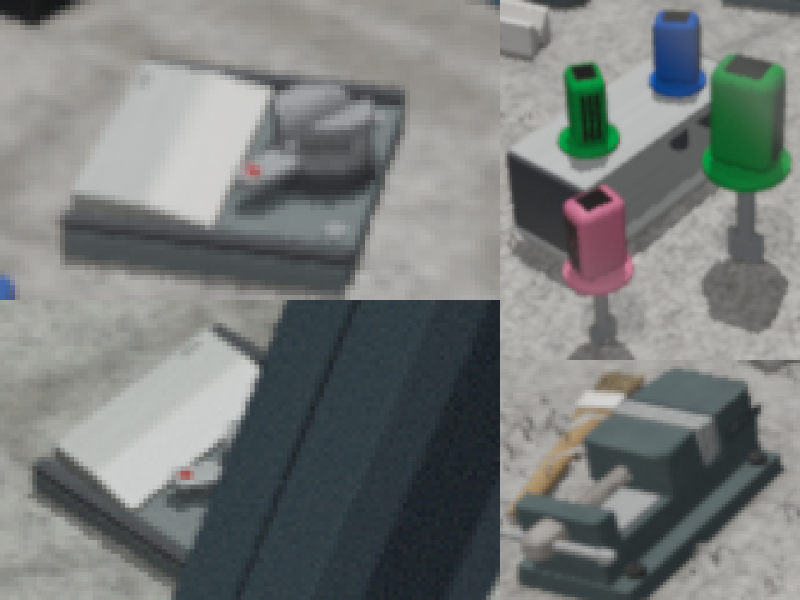

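Crop confirms: the small green-handled one in the rack (crop 588,105) is meant; the big green and the pink stand loose on the bench. The fixture is the grey plate with the slotted head (crop 325,120) and the red dot (252,170).

Run:
```python
from h import *
a=load('scene');b=load('side')
for n,c,l in(('sc',a,[(203,213),(240,202),(233,228),(181,255)]),('sd',b,[(200,209),(239,187),(269,208),(205,262),(311,152),(295.4,164),(262,145),(316,185),(258,182)])):
    for u,v in l: print(n,u,v,pt(c,u,v).round(3))
```

```text
sc 203 213 [0.489 0.253 0.139]
sc 240 202 [0.481 0.158 0.138]
sc 233 228 [0.39  0.216 0.166]
sc 181 255 [0.406 0.344 0.123]
sd 200 209 [0.493 0.257 0.137]
sd 239 187 [0.482 0.16  0.136]
sd 269 208 [0.371 0.231 0.169]
sd 205 262 [0.408 0.349 0.123]
sd 311 152 [ 0.521 -0.19   0.052]
sd 295.4 164 [ 0.536 -0.143  0.035]
sd 262 145 [ 0.701 -0.245  0.   ]
sd 316 185 [ 0.473 -0.134  0.002]
sd 258 182 [ 0.595 -0.07   0.001]
```

```bash
cat >> h.py <<'E'
def rel(p,yaw):
    """shift (cm) and turn about tool z for a target TCP p with tool x at world yaw, tool straight down"""
    o=arm.get_obs();r=R.from_quat(o['tcp_rot'])
    t=R.from_euler('z',yaw)*R.from_euler('x',np.pi)
    print('t',o['time_s'],'q6',o['joint_pos'][5].round(3),'turn',(r.inv()*t).as_rotvec().round(3),'cm',(r.inv().apply(np.array(p)-o['tool_pos'])*100).round(2))
def fish(c,p):
    q=c['camera_from_world']@np.append(p,1);K=c['intrinsics'];th=np.arctan2(np.hypot(q[0],q[1]),q[2]);ph=np.arctan2(q[1],q[0])
    return np.array([K[0,2]+K[0,0]*th*np.cos(ph),K[1,2]+K[1,1]*th*np.sin(ph)])
def ray(c,u,v):
    K=c['intrinsics'];x=(u-K[0,2])/K[0,0];y=(v-K[1,2])/K[1,1];th=np.hypot(x,y);s=np.sin(th)/max(th,1e-9)
    T=np.linalg.inv(c['camera_from_world']);return T[:3,3],T[:3,:3]@np.array([x*s,y*s,np.cos(th)])
def fz(c,u,v,z):
    o,d=ray(c,u,v);return o+d*(z-o[2])/d[2]
def tri(l):
    A=0;b=0
    for o,d in l: M=np.eye(3)-np.outer(d,d);A=A+M;b=b+M@o
    return np.linalg.solve(A,b)
E
python3 - <<'E'
from h import *
w=shot('wrist');T=np.linalg.inv(w['camera_from_world']);o=arm.get_obs();r=R.from_quat(o['tcp_rot'])
print('cam in tool',r.inv().apply(T[:3,3]-o['tool_pos']).round(3),r.inv().apply(T[:3,2]).round(2),'cam x',r.inv().apply(T[:3,0]).round(2),w['intrinsics'][0,0])
rel([0.47,-0.19,0.36],np.deg2rad(17))
E
```

```text
cam in tool [0.069 0.001 0.02 ] [-0.25 -0.    0.97] cam x [0. 1. 0.] 325.19226210127806
t 0.15 q6 -0.203 turn [-0.001 -0.     0.   ] cm [ 39.38 -23.06   4.45]
```

Call:
send_rows([
  [0, 0, 0, 6, -3.5, 0.7, 9.3],
  [0, 0, 0, 12, -7, 1.4, 9.3],
  [0, 0, 0, 18, -10.5, 2.1, 9.3],
  [0, 0, 0, 24, -14, 2.8, 9.3],
  [0, 0, 0, 30, -17.5, 3.5, 9.3],
  [0, 0, 0, 36, -21, 4, 9.3],
  [0, 0, 0, 39, -23, 4, 9.3],
  [0, 0, 0, 39, -23, 4, 9.3],
])

```text
time_s: 1.15
tool_pos: [0.468, -0.1891, 0.3643]
tcp_rot: [0.989, 0.15, -0.0, -0.001]
force: [-0.5, -0.8, 0.3]
opening: 0.0927
gripper_force: 0.0
```

Run:
```python
from h import *
w=shot('wrist','w1');o=arm.get_obs();print(o['time_s'],o['tool_pos'])
png('w1',cv2.resize(w['color'],(800,600)));print(fish(w,[0.52,-.19,.05]))
```

```text
1.2 [ 0.46819542 -0.18910792  0.3643377 ]
[298.97082698 153.03346523]
```

View pics/w1.png

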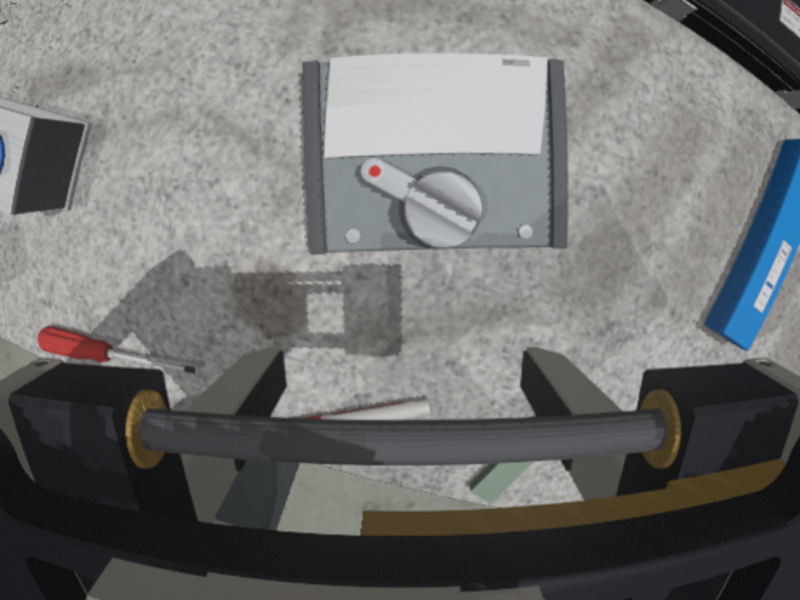

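The wrist view shows the fixture with the screw head at (443,209), its slot running up-left to the red dot at (375,171), and the blade above.

Run:
```python
from h import *
w=load('w1');png('w1c',cv2.resize(w['color'][108:183,250:350],(800,600),interpolation=cv2.INTER_CUBIC))
```

```text
(no output)
```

View pics/w1c.png

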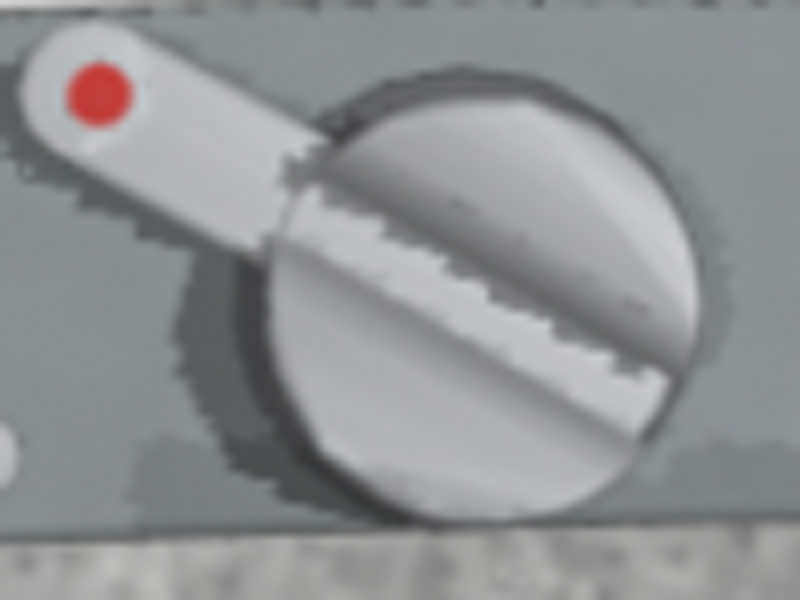

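Call:
send_rows([
  [0, 0, 0, 3, 5.5, 0, 9.3],
  [0, 0, 0, 6, 10, 0, 9.3],
  [0, 0, 0, 6, 10, 0, 9.3],
])

```text
time_s: 1.58
tool_pos: [0.5541, -0.2738, 0.3632]
tcp_rot: [0.989, 0.147, -0.0, 0.0]
force: [-1.0, 0.0, -0.7]
opening: 0.0928
gripper_force: 0.0
```

Run:
```python
from h import *
w=load('w1');f=lambda x,y:(250+(x+.5)/8-.5,108+(y+.5)/8-.5)
w2=shot('wrist','w2')
c=fz(w,*f(485,308),.051);print('head',c.round(4))
rd=fz(w,*f(99,95),.035);print('dot',rd.round(4))
for a in((275,238),(635,440),(300,190),(665,375)): print(fz(w,*f(*a),.045).round(4))
d=w['depth'];u,v=f(485,308);print('depth',d[int(v)-2:int(v)+3,int(u)],[fish(w,[c[0],c[1],.051]),u,v])
p=fish(w2,c).round().astype(int);print('w2 at',p)
png('w2c',cv2.resize(w2['color'][p[1]-37:p[1]+38,p[0]-50:p[0]+50],(800,600),interpolation=cv2.INTER_CUBIC))
```

```text
head [ 0.5292 -0.1976  0.051 ]
dot [ 0.5395 -0.1481  0.035 ]
[ 0.5295 -0.1728  0.045 ]
[ 0.5199 -0.2196  0.045 ]
[ 0.5356 -0.1739  0.045 ]
[ 0.5282 -0.2205  0.045 ]
depth [0.30164197 0.30108407 0.29956034 0.300472   0.30042002] [array([310.1875, 146.0625]), 310.1875, 146.0625]
w2 at [196 208]
```

View pics/w2c.png

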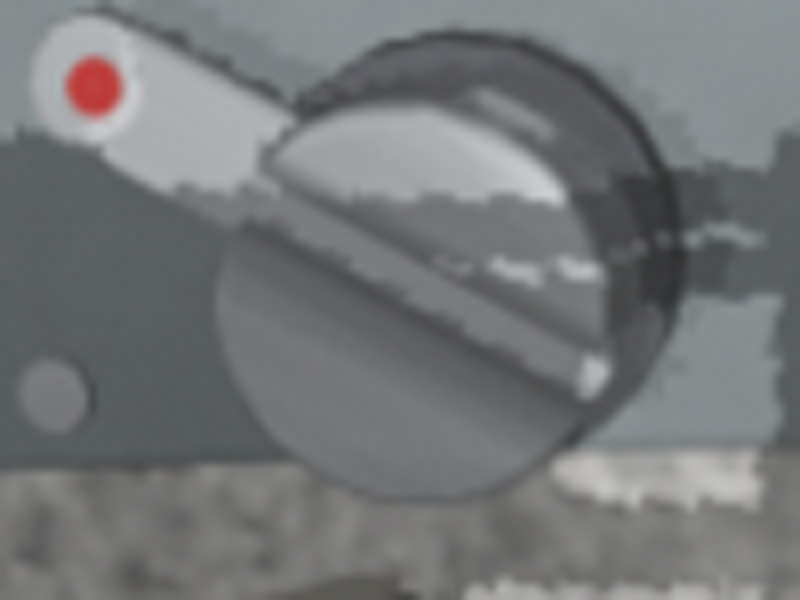

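Run:
```python
from h import *
w=load('w1');w2=load('w2');f=lambda x,y:(250+(x+.5)/8-.5,108+(y+.5)/8-.5)
g=lambda x,y:(146+(x+.5)/8-.5,171+(y+.5)/8-.5)
for n,a,b in(('head',(485,308),(411,299)),('dot',(99,95),(94,86))):
    print(n,tri([ray(w,*f(*a)),ray(w2,*g(*b))]).round(4))
for F,W,l in((f,w,((275,238),(635,440),(300,190),(665,375))),(g,w2,((245,225),(570,400),(280,190),(605,350)))):
    q=[fz(W,*F(*a),.039)[:2] for a in l]
    for i in(0,2): d=q[i]-q[i+1];print(np.rad2deg(np.arctan2(d[1],d[0])).round(1))
    print('mid',np.mean(q,0).round(4))
rel([0.455,0.25,0.36],np.deg2rad(17))
```

```text
head [ 0.5291 -0.198   0.0482]
dot [ 0.5394 -0.1481  0.034 ]
78.5
81.0
mid [ 0.5282 -0.1972]
78.1
80.2
mid [ 0.5276 -0.1976]
t 1.625 q6 0.638 turn [-0.001  0.002 -0.002] cm [  5.8  -52.82   0.4 ]
```

Call:
send_rows([
  [0, 0, 0, 0.5, -6, -0.5, 9.3],
  [0, 0, 0, 1, -12, -1, 9.3],
  [0, 0, 0, 1.5, -18, -2, 9.3],
  [0, 0, 0, 2, -24, -3, 9.3],
  [0, 0, 0, 2.5, -30, -4, 9.3],
  [0, 0, 0, 3, -36, -4, 9.3],
  [0, 0, 0, 3.5, -42, -4, 9.3],
  [0, 0, 0, 4, -47, -4, 9.3],
  [0, 0, 0, 4, -47, -4, 9.3],
  [0, 0, 0, 4, -47, -4, 9.3],
])

```text
time_s: 2.88
tool_pos: [0.4532, 0.1903, 0.4049]
tcp_rot: [0.989, 0.148, -0.0, 0.0]
force: [0.3, -0.7, 0.1]
opening: 0.0931
gripper_force: 0.0
```

Run:
```python
from h import *
w=shot('wrist','w3');p=fish(w,[.491,.255,.12]).round().astype(int);print(p,arm.get_obs()['tool_pos'])
png('w3c',cv2.resize(w['color'][max(p[1]-75,0):p[1]+75,p[0]-100:p[0]+100],(800,600),interpolation=cv2.INTER_CUBIC))
```

```text
[218 149] [0.4536183  0.18989803 0.40487975]
```

View pics/w3c.png

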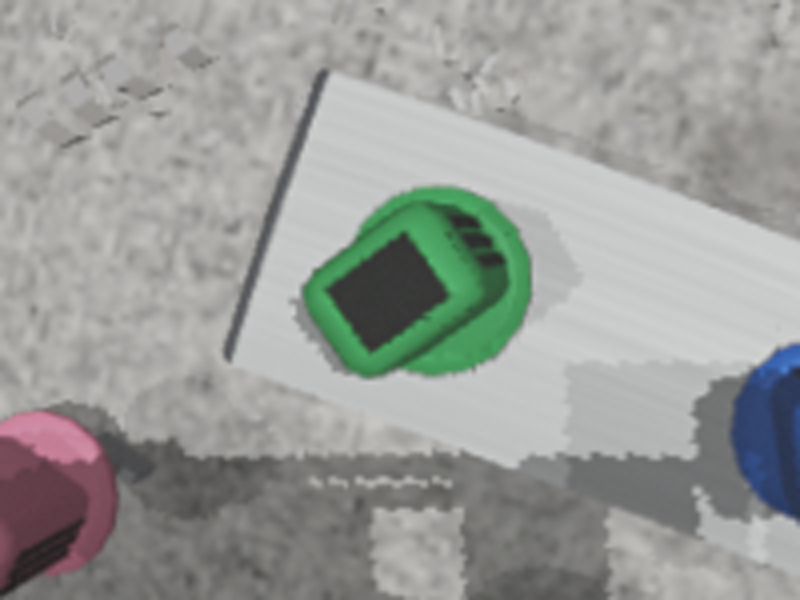

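Call:
send_rows([
  [0, 0, 0, -4, -4, 0, 9.3],
  [0, 0, 0, -7, -7, 0, 9.3],
  [0, 0, 0, -7, -7, 0, 9.3],
])

```text
time_s: 3.3
tool_pos: [0.3649, 0.2369, 0.4048]
tcp_rot: [0.989, 0.148, -0.0, 0.0]
force: [0.4, -1.0, 0.7]
opening: 0.0931
gripper_force: 0.0
```

Run:
```python
from h import *
w=shot('wrist','w4');p=fish(w,[.491,.255,.12]).round().astype(int);print(p,arm.get_obs()['tool_pos'])
png('w4c',cv2.resize(w['color'][max(p[1]-75,0):max(p[1]-75,0)+150,p[0]-100:p[0]+100],(800,600),interpolation=cv2.INTER_CUBIC))
```

```text
[305  63] [0.36624924 0.23668894 0.4050316 ]
```

View pics/w4c.png

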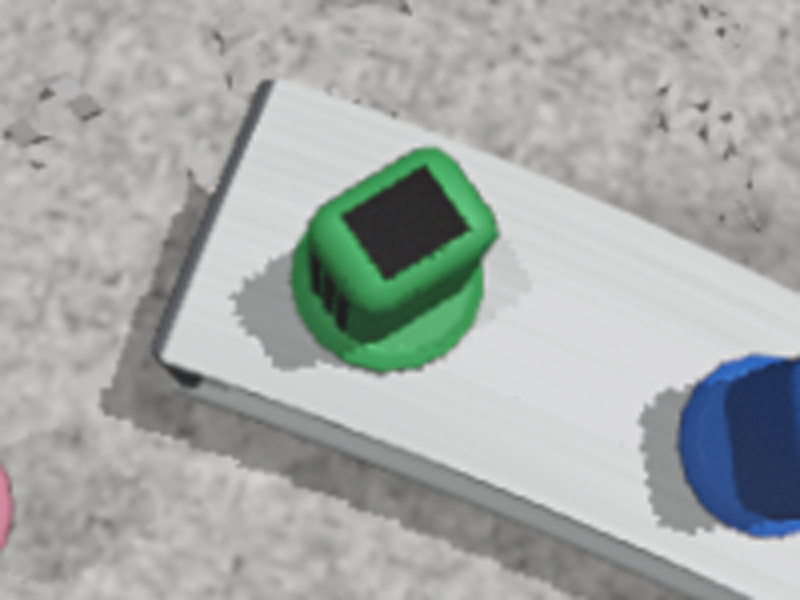

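Run:
```python
from h import *
w=load('w3');w2=load('w4');f=lambda x,y:(118+(x+.5)/4-.5,74+(y+.5)/4-.5)
g=lambda x,y:(205+(x+.5)/4-.5,0+(y+.5)/4-.5)
A=[(327,290),(404,233),(449,297),(373,353)];B=[(343,214),(428,165),(470,228),(389,280)]
P=np.array([tri([ray(w,*f(*a)),ray(w2,*g(*b))]) for a,b in zip(A,B)]);print(P.round(4),P.mean(0).round(4))
for d in(P[1]-P[0],P[2]-P[3],P[2]-P[1],P[3]-P[0]): print(np.hypot(*d[:2]).round(4),np.rad2deg(np.arctan2(d[1],d[0])).round(1))
print('guard',tri([ray(w,*f(436,281)),ray(w2,*g(388,276))]).round(4))
s=load('scene')
print('big,pink tops',pt(s,233,228),pt(s,181,255))
```

```text
[[0.491  0.2675 0.1368]
 [0.5056 0.2553 0.1376]
 [0.4961 0.2438 0.1364]
 [0.4814 0.2554 0.1355]] [0.4935 0.2555 0.1365]
0.019 -39.9
0.0188 -38.3
0.0149 -129.6
0.0154 -128.8
guard [0.4936 0.2558 0.0791]
big,pink tops [0.39010596 0.21645043 0.16639888] [0.40565913 0.34416915 0.12316137]
```

Run:
```python
from h import *
rel([.4935,.2556,.36],np.deg2rad(140.8))
```

```text
t 3.35 q6 1.592 turn [ 1.000e-03  0.000e+00 -2.161e+00] cm [12.72  1.91  4.51]
```

Call:
send_rows([
  [0, 0, -0.18, 2, 0, 0, 6],
  [0, 0, -0.36, 4, 0.5, 0, 6],
  [0, 0, -0.54, 6, 1, 0, 6],
  [0, 0, -0.72, 8, 1.5, 0, 6],
  [0, 0, -0.9, 10, 1.9, 0, 6],
  [0, 0, -1.08, 12.7, 1.9, 0, 6],
  [0, 0, -1.26, 12.7, 1.9, 0, 6],
  [0, 0, -1.44, 12.7, 1.9, 1, 6],
  [0, 0, -1.62, 12.7, 1.9, 2, 6],
  [0, 0, -1.8, 12.7, 1.9, 3, 6],
  [0, 0, -1.98, 12.7, 1.9, 4, 6],
  [0, 0, -2.16, 12.7, 1.9, 4.5, 6],
])

```text
time_s: 4.85
tool_pos: [0.4951, 0.2546, 0.3588]
tcp_rot: [0.334, 0.942, -0.0, -0.0]
force: [0.8, -0.1, -0.4]
opening: 0.0602
gripper_force: 0.0
```

Call:
send_rows([
  [0, 0, 0, 0, 0, 0, 6],
  [0, 0, 0, 0, 0, 0, 6],
])

```text
time_s: 5.1
tool_pos: [0.4945, 0.2556, 0.3598]
tcp_rot: [0.338, 0.941, 0.0, 0.0]
force: [-0.1, -0.7, 0.2]
opening: 0.0599
gripper_force: 0.0
```

Run:
```python
from h import *
rel([.4935,.2556,.277],np.deg2rad(140.8));print(arm.get_obs()['joint_pos'])
```

```text
t 5.1 q6 -0.604 turn [ 0.     0.    -0.006] cm [ 0.08 -0.07  8.28]
[ 2.76731901e-01  3.04162023e-01  1.58625807e+00 -2.15006388e-04
  1.25080287e+00 -6.04078424e-01]
```

Call:
send_rows([
  [0, 0, 0, 0.05, -0.05, 4, 6],
  [0, 0, 0, 0.05, -0.05, 7, 6],
  [0, 0, 0, 0.05, -0.05, 8.3, 6],
  [0, 0, 0, 0.05, -0.05, 8.3, 6],
], force=45)

```text
time_s: 5.6
tool_pos: [0.493, 0.2563, 0.2765]
tcp_rot: [0.336, 0.942, -0.0, -0.0]
force: [-0.8, -0.2, 0.7]
opening: 0.0599
gripper_force: 0.0
```

Call:
send_rows([
  [0, 0, 0, 0, 0, 0, 3],
  [0, 0, 0, 0, 0, 0, 2],
  [0, 0, 0, 0, 0, 0, 1],
  [0, 0, 0, 0, 0, 0, 1],
  [0, 0, 0, 0, 0, 0, 1],
  [0, 0, 0, 0, 0, 0, 1],
], force=45)

```text
time_s: 6.35
tool_pos: [0.493, 0.2566, 0.2772]
tcp_rot: [0.336, 0.942, 0.0, 0.0]
force: [-1.2, 0.6, 4.5]
opening: 0.0261
gripper_force: 45.0
```

Call:
send_rows([
  [0, 0, 0, 0, 0, -3, 1],
  [0, 0, 0, 0, 0, -7, 1],
  [0, 0, 0, 0, 0, -11, 1],
  [0, 0, 0, 0, 0, -14, 1],
  [0, 0, 0, 0, 0, -14, 1],
])

```text
time_s: 6.98
tool_pos: [0.4933, 0.2566, 0.4186]
tcp_rot: [0.336, 0.942, 0.001, 0.002]
force: [-0.3, -1.1, -1.8]
opening: 0.0253
gripper_force: 45.0
```

Run:
```python
from h import *
rel([.529,-.1978,.42],np.deg2rad(78.8))
w=shot('wrist','w5');png('w5',cv2.resize(w['color'],(800,600)))
```

```text
t 6.975 q6 -0.607 turn [0.005 0.    1.082] cm [-31.51 -32.94  -0.18]
```

View pics/w5.png

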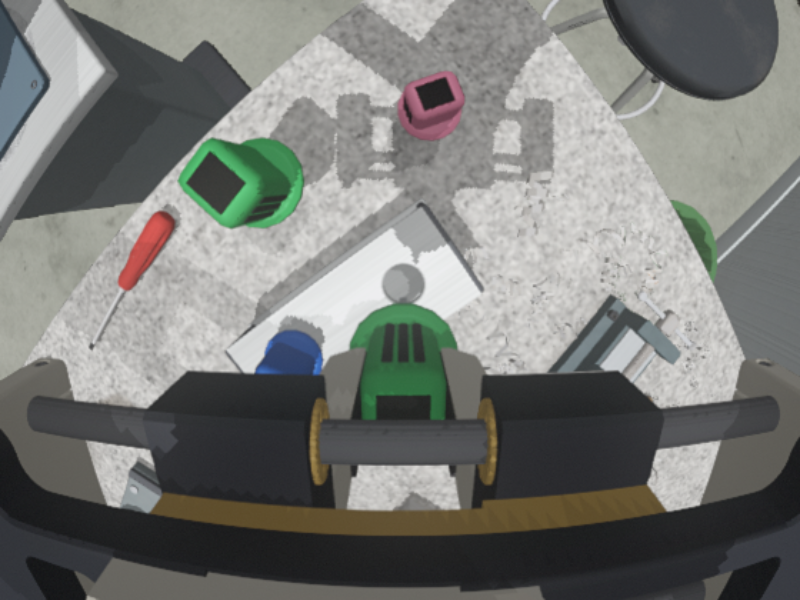

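The wrist view shows the driver held upright between the pads (405,360) and the empty hole at (403,284).

Call:
send_rows([
  [0, 0, 0.13, -3.5, -3.7, 0, 1],
  [0, 0, 0.26, -7, -7.3, 0, 1],
  [0, 0, 0.39, -10.5, -11, 0, 1],
  [0, 0, 0.52, -14, -14.7, 0, 1],
  [0, 0, 0.65, -17.5, -18.3, 0, 1],
  [0, 0, 0.78, -21, -22, 0, 1],
  [0, 0, 0.91, -24.5, -25.6, 0, 1],
  [0, 0, 1.02, -28, -29.3, 0, 1],
  [0, 0, 1.08, -31, -32.4, 0, 1],
  [0, 0, 1.08, -31.5, -32.9, 0, 1],
  [0, 0, 1.08, -31.5, -32.9, 0, 1],
  [0, 0, 1.08, -31.5, -32.9, 0, 1],
])

```text
time_s: 8.52
tool_pos: [0.5286, -0.1962, 0.416]
tcp_rot: [0.772, 0.636, -0.0, -0.001]
force: [0.4, 0.5, -1.2]
opening: 0.0256
gripper_force: 45.0
```

Run:
```python
from h import *
print('hole',fz(load('w5'),403*.7-.15,284*.7-.15,.075).round(4))
rel([.529,-.1978,.33],np.deg2rad(78.8))
```

```text
hole [0.4946 0.2566 0.075 ]
t 8.525 q6 -0.361 turn [-0.001 -0.001  0.003] cm [-0.16  0.08  8.6 ]
```

Call:
send_rows([
  [0, 0, 0, -0.1, 0.1, 4, 1],
  [0, 0, 0, -0.1, 0.1, 8, 1],
  [0, 0, 0, -0.1, 0.1, 8.6, 1],
  [0, 0, 0, -0.1, 0.1, 8.6, 1],
])

```text
time_s: 9.02
tool_pos: [0.5299, -0.1981, 0.3315]
tcp_rot: [0.772, 0.636, 0.0, 0.0]
force: [0.1, -0.1, -1.0]
opening: 0.0258
gripper_force: 45.0
```

Run:
```python
from h import *
rel([.529,-.1978,.3025],np.deg2rad(78.8))
b=shot('side','s2')['color'];w=shot('wrist','w6')['color']
png('c6',np.vstack([cv2.resize(b[90:190,245:378],(800,600),interpolation=3)[:320+280][:300*2:1][:600]])if 0 else np.hstack([cv2.resize(b[80:205,250:350],(480,600),interpolation=3),cv2.resize(w[150:300,240:320],(320,600),interpolation=3)]))
```

```text
t 9.025 q6 -0.362 turn [0.    0.    0.003] cm [ 0.01 -0.09  2.9 ]
```

View pics/c6.png

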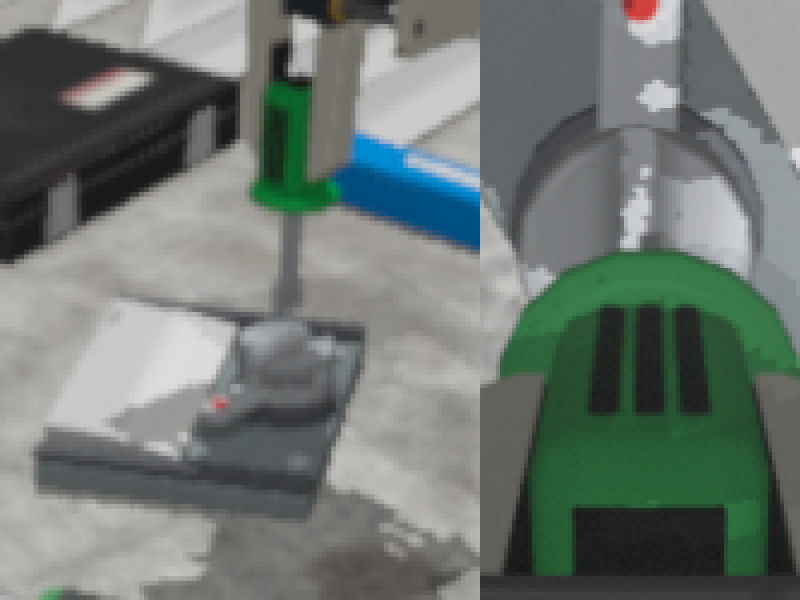

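The blade hovers just above the head in line with the slot (wrist crop: slot at x≈635, handle centre ≈650), so I lower it.

Call:
send_rows([
  [0, 0, 0, 0, -0.08, 0.8, 1],
  [0, 0, 0, 0, -0.08, 1.5, 1],
  [0, 0, 0, 0, -0.08, 2.2, 1],
  [0, 0, 0, 0, -0.08, 2.6, 1],
  [0, 0, 0, 0, -0.08, 2.9, 1],
  [0, 0, 0, 0, -0.08, 2.9, 1],
])

```text
time_s: 9.88
tool_pos: [0.5288, -0.1986, 0.3016]
tcp_rot: [0.772, 0.635, -0.0, -0.0]
force: [-0.8, 0.7, -1.2]
opening: 0.0257
gripper_force: 45.0
```

Run:
```python
from h import *
rel([.529,-.1978,.3025],np.deg2rad(78.8));o=arm.get_obs();print(o['force'],o['wrist_torque'],o['tool_pos'])
```

```text
t 9.875 q6 -0.363 turn [-0.    -0.     0.001] cm [ 0.09  0.   -0.09]
[-0.8323238   0.71804213 -1.19555947] [-0.0175388  -0.12480014 -0.03303018] [ 0.52879633 -0.19864661  0.30162616]
```

Call:
send_rows([
  [0, 0, 0.09, 0, 0, 0, 1],
  [0, 0, 0.18, 0, 0, 0, 1],
  [0, 0, 0.27, 0, 0, 0, 1],
  [0, 0, 0.36, 0, 0, 0, 1],
  [0, 0, 0.45, 0, 0, 0, 1],
  [0, 0, 0.54, 0, 0, 0, 1],
  [0, 0, 0.63, 0, 0, 0, 1],
  [0, 0, 0.72, 0, 0, 0, 1],
  [0, 0, 0.8, 0, 0, 0, 1],
  [0, 0, 0.88, 0, 0, 0, 1],
  [0, 0, 0.92, 0, 0, 0, 1],
  [0, 0, 0.92, 0, 0, 0, 1],
])

```text
time_s: 11.38
tool_pos: [0.5281, -0.1981, 0.3017]
tcp_rot: [0.974, 0.227, -0.001, -0.001]
force: [-3.5, 2.6, 2.1]
opening: 0.0257
gripper_force: 45.0
```

Run:
```python
from h import *
o=arm.get_obs();print(o['force'],o['wrist_torque'],o['tool_pos'],o['joint_pos'][5])
w=shot('wrist','w7')
b=w['color'].astype(int);m=(b[...,0]>150)&(b[...,1]<90)&(b[...,2]<90);n,l,s,c=cv2.connectedComponentsWithStats(m.astype(np.uint8))
for i in range(1,n):
    if s[i,4]>8:
        p=fz(w,*c[i],.035);d=p-[.529,-.198,0];print(c[i],s[i,4],p.round(3),np.hypot(*d[:2]),np.rad2deg(np.arctan2(d[1],d[0])))
```

```text
[-3.49356037  2.58046604  2.08655992] [0.62825116 0.91843877 0.12998634] [ 0.52811498 -0.19808852  0.3016935 ] 0.5567490214733982
[264.06666667 155.6       ] 60 [ 0.567 -0.165  0.035] 0.05080085014053296 41.21087042482957
```

Call:
send_rows([
  [0, 0, 0.08, 0, 0, 0, 1],
  [0, 0, 0.16, 0, 0, 0, 1],
  [0, 0, 0.24, 0, 0, 0, 1],
  [0, 0, 0.3, 0, 0, 0, 1],
  [0, 0, 0.36, 0, 0, 0, 1],
  [0, 0, 0.36, 0, 0, 0, 1],
])

```text
time_s: 12.18
tool_pos: [0.5281, -0.1979, 0.3016]
tcp_rot: [0.999, 0.049, -0.001, -0.001]
force: [-5.4, 2.6, 1.4]
opening: 0.0259
gripper_force: 45.0
```

```bash
cat > chk.py <<'E'
from h import *
o=arm.get_obs();print(o['time_s'],o['force'],o['wrist_torque'],o['tool_pos'],o['joint_pos'][5])
w=shot('wrist','w8')
b=w['color'].astype(int);m=(b[...,0]>150)&(b[...,1]<90)&(b[...,2]<90);n,l,s,c=cv2.connectedComponentsWithStats(m.astype(np.uint8))
for i in range(1,n):
    if s[i,4]>8:
        p=fz(w,*c[i],.035);d=p-[.529,-.198,0];print(c[i],s[i,4],p.round(3),np.hypot(*d[:2]),np.rad2deg(np.arctan2(d[1],d[0])))
E
python3 chk.py
```

```text
12.175 [-5.37369175  2.6388412   1.37685874] [0.95711652 1.07634289 0.09882757] [ 0.52809535 -0.19793089  0.30161419] 0.9169383952642063
[264. 156.] 61 [ 0.576 -0.18   0.035] 0.05069414573832522 20.546232425440934
```

Call:
send_rows([
  [0, 0, 0.04, 0, 0, 0, 1],
  [0, 0, 0.08, 0, 0, 0, 1],
  [0, 0, 0.1, 0, 0, 0, 1],
  [0, 0, 0.1, 0, 0, 0, 1],
])

```text
time_s: 12.72
tool_pos: [0.5282, -0.1978, 0.3017]
tcp_rot: [1.0, -0.001, -0.001, -0.001]
force: [-3.6, 4.3, 3.3]
opening: 0.0259
gripper_force: 45.0
```

```bash
python3 chk.py
```

```text
12.725 [-3.58465959  4.2923094   3.27942048] [0.94767182 1.01877282 0.45276544] [ 0.52815181 -0.19780619  0.30165198] 1.0159413262104082
[259.43076923 157.64615385] 65 [ 0.577 -0.181  0.035] 0.050653504687108296 19.0254839632487
```

The torque has risen to 0.45 N m and the finger stopped at 19°, so I push a little more to confirm the stop.

Call:
send_rows([
  [0, 0, 0.03, 0, 0, 0, 1],
  [0, 0, 0.05, 0, 0, 0, 1],
  [0, 0, 0.05, 0, 0, 0, 1],
])

```text
time_s: 13.15
tool_pos: [0.5283, -0.1977, 0.3017]
tcp_rot: [1.0, -0.026, -0.001, -0.001]
force: [-3.0, 3.5, 1.5]
opening: 0.0257
gripper_force: 45.1
```

```bash
python3 chk.py
```

```text
13.15 [-3.00744178  3.52107606  1.49992234] [1.03004938 0.86255016 0.66622201] [ 0.5282796  -0.1977193   0.30165156] 1.0655826746700892
[256.5 159. ] 60 [ 0.577 -0.182  0.035] 0.05071589099636852 18.92952332964987
```

Call:
send_rows([
  [0, 0, -0.1, 0, 0, 0, 1],
  [0, 0, -0.2, 0, 0, 0, 1],
  [0, 0, -0.2, 0, 0, 0, 1],
  [0, 0, -0.2, 0, 0, -1, 1],
  [0, 0, -0.2, 0, 0, -2.5, 1],
  [0, 0, -0.2, 0, 0, -6, 1],
  [0, 0, -0.2, 0, 0, -11, 1],
  [0, 0, -0.2, 0, 0, -11.7, 1],
  [0, 0, -0.2, 0, 0, -11.7, 1],
])

```text
time_s: 14.32
tool_pos: [0.5288, -0.1988, 0.4198]
tcp_rot: [0.997, 0.073, 0.001, 0.001]
force: [-0.8, 0.8, -1.7]
opening: 0.0255
gripper_force: 45.0
```

```bash
python3 chk.py;python3 - <<'E'
from h import *
rel([.4938,.2563,.418],np.deg2rad(60))
w=load('w8');s=shot('side','s3')
for F,nm in((w,'w'),):
    pass
png('c8',np.hstack([cv2.resize(w['color'][60:310,180:380],(480,600),interpolation=3),cv2.resize(s['color'][30:190,250:336],(320,600),interpolation=3)]))
E
```

```text
14.325 [-0.82078173  0.7833342  -1.73156414] [ 0.0159497   0.01578453 -0.00114456] [ 0.52877616 -0.1988224   0.41976508] 0.867609953135452
[271. 149.] 21 [ 0.577 -0.181  0.035] 0.05076376448223919 19.099659040074147
t 14.375 q6 0.868 turn [-0.     0.    -0.901] cm [ 3.200e+00 -4.552e+01  3.000e-02]
```

View pics/c8.png

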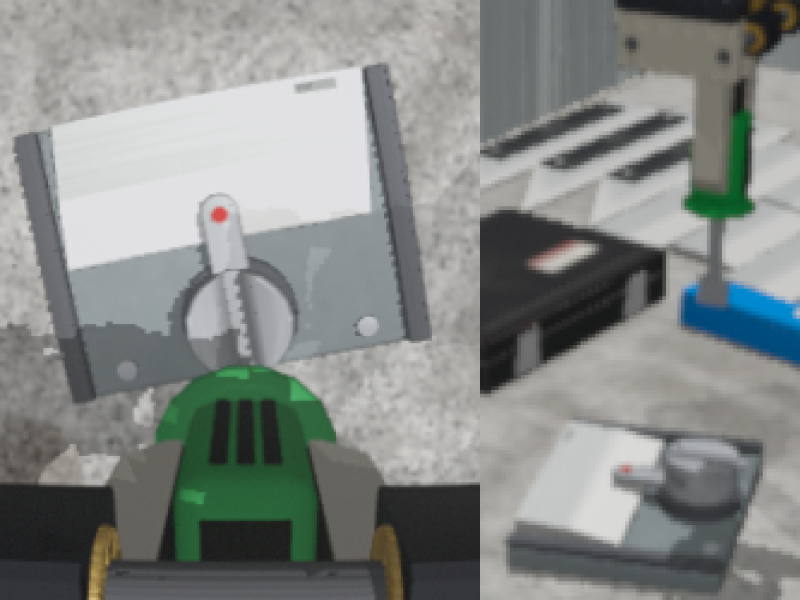

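Both crops show the finger over the blade and square to it, with the driver still upright in the grip. I'll make no more views: that was picture 11, one over the limit of 10. From here I check by numbers, first whether the driver shifted in the grip (w5 against now).

Run:
```python
from h import *
for n in('w5','w8'):
    b=load(n)['color'].astype(int)[200:275,235:335];m=(b[...,1]>1.5*b[...,0])&(b[...,1]>1.5*b[...,2])&(b[...,1]>40)
    y,x=np.nonzero(m);print(n,len(x),x.min()+235,x.max()+235,y.min()+200,(x.mean()+235).round(1))
rel([.495,.2555,.418],np.deg2rad(-39.2))
```

```text
w5 2120 246 318 214 282.5
w8 2891 245 319 213 281.7
t 14.425 q6 0.867 turn [-0.     0.002  0.831] cm [  3.32 -45.41  -0.  ]
```

Nothing shifted in the grip (guard edges agree within 1 px). Back to the stand.

Call:
send_rows([
  [0, 0, 0.1, 0.4, -5, 0, 1],
  [0, 0, 0.2, 0.8, -11, 0, 1],
  [0, 0, 0.3, 1.2, -17, 0, 1],
  [0, 0, 0.4, 1.6, -23, 0, 1],
  [0, 0, 0.5, 2, -29, 0, 1],
  [0, 0, 0.6, 2.4, -35, 0, 1],
  [0, 0, 0.7, 2.9, -40, 0, 1],
  [0, 0, 0.8, 3.2, -44, 0, 1],
  [0, 0, 0.83, 3.3, -45.4, 0, 1],
  [0, 0, 0.83, 3.3, -45.4, 0, 1],
  [0, 0, 0.83, 3.3, -45.4, 0, 1],
  [0, 0, 0.83, 3.3, -45.4, 0, 1],
])

```text
time_s: 15.92
tool_pos: [0.4952, 0.2544, 0.4184]
tcp_rot: [0.942, -0.335, -0.0, 0.0]
force: [-0.0, -0.7, -1.6]
opening: 0.0256
gripper_force: 45.0
```

Run:
```python
from h import *
for i in range(2): rel([.495,.2555,.278],np.deg2rad(-39.2));shot('wrist','w9')
w=load('w9');g=w['color'].astype(float).mean(2)
# predicted hole pixel
p=fish(w,[.4943,.2562,.075]);print('hole px',p)
```

```text
t 15.925 q6 2.529 turn [ 0.001  0.    -0.   ] cm [-0.09 -0.08 14.04]
t 15.975 q6 2.529 turn [ 0.  0. -0.] cm [-0.08 -0.07 14.06]
hole px [280.43136743 202.2775335 ]
```

Call:
send_rows([
  [0, 0, 0, -0.08, -0.08, 4, 1],
  [0, 0, 0, -0.08, -0.08, 7, 1],
  [0, 0, 0, -0.08, -0.08, 9, 1],
  [0, 0, 0, -0.08, -0.08, 10.5, 1],
  [0, 0, 0, -0.08, -0.08, 11.5, 1],
  [0, 0, 0, -0.08, -0.08, 11.5, 1],
])

```text
time_s: 16.77
tool_pos: [0.4949, 0.2563, 0.3034]
tcp_rot: [0.942, -0.335, -0.0, 0.0]
force: [-0.1, -0.9, -1.4]
opening: 0.0255
gripper_force: 45.0
```

Call:
send_rows([
  [0, 0, 0, 0, 0, 1, 1],
  [0, 0, 0, 0, 0, 1.8, 1],
  [0, 0, 0, 0, 0, 2.4, 1],
  [0, 0, 0, 0, 0, 2.4, 1],
])

```text
time_s: 17.27
tool_pos: [0.4947, 0.2564, 0.2791]
tcp_rot: [0.942, -0.335, -0.001, 0.0]
force: [0.2, -1.0, -2.0]
opening: 0.0259
gripper_force: 45.0
```

Run:
```python
from h import *
for i in range(3):
    o=arm.get_obs();print(o['time_s'],o['tool_pos'].round(4),o['force'].round(2),o['wrist_torque'].round(2));shot('wrist','w10')
```

```text
17.275 [0.4947 0.2564 0.2791] [ 0.21 -1.04 -1.95] [ 0.09  0.01 -0.01]
17.325 [0.4948 0.2565 0.2795] [-0.12 -0.08 -1.76] [ 0.08 -0.04 -0.02]
17.375 [0.495  0.2565 0.2798] [ 0.02 -0.45 -0.99] [0.05 0.   0.08]
```

Not seated yet (about 2 mm to go); a little further down.

Call:
send_rows([
  [0, 0, 0, 0, 0, 0.15, 1],
  [0, 0, 0, 0, 0, 0.2, 1],
  [0, 0, 0, 0, 0, 0.25, 1],
  [0, 0, 0, 0, 0, 0.25, 1],
])

```text
time_s: 17.92
tool_pos: [0.4949, 0.2565, 0.2772]
tcp_rot: [0.942, -0.335, -0.0, 0.0]
force: [-0.7, 0.2, -2.1]
opening: 0.0259
gripper_force: 45.0
```

Call:
send_rows([
  [0, 0, 0, 0, 0, 0.08, 1],
  [0, 0, 0, 0, 0, 0.12, 1],
  [0, 0, 0, 0, 0, 0.12, 1],
])

```text
time_s: 18.3
tool_pos: [0.4948, 0.2564, 0.2772]
tcp_rot: [0.942, -0.335, 0.0, -0.0]
force: [-2.6, -1.6, 6.7]
opening: 0.0259
gripper_force: 45.0
```

The guard now rests on the stand (+8 N). I'll open gently and back off upwards.

Call:
send_rows([
  [0, 0, 0, 0, 0, 0, 3],
  [0, 0, 0, 0, 0, 0, 4],
  [0, 0, 0, 0, 0, 0, 6],
  [0, 0, 0, 0, 0, 0, 6],
  [0, 0, 0, 0, 0, 0, 6],
  [0, 0, 0, 0, 0, -2, 6],
  [0, 0, 0, 0, 0, -5, 6],
  [0, 0, 0, 0, 0, -10, 6],
  [0, 0, 0, 0, 0, -14, 6],
  [0, 0, 0, -5, 0, -14, 6],
  [0, 0, 0, -8, 0, -14, 6],
  [0, 0, 0, -8, 0, -14, 6],
])

```text
time_s: 19.8
tool_pos: [0.4313, 0.3079, 0.4164]
tcp_rot: [0.943, -0.334, -0.0, -0.0]
force: [-0.3, -0.5, -0.4]
opening: 0.06
gripper_force: 0.0
```

Run:
```python
from h import *
print(arm.get_obs()['tool_pos'])
w=shot('wrist','wf');a=shot('scene','scf');s=shot('side','sf')
def gm(c): b=c['color'].astype(int);return ((b[...,1]>1.5*b[...,0])&(b[...,1]>1.5*b[...,2])&(b[...,1]>40)).astype(np.uint8)
for n,c0,c1,p in(('scene',load('scene'),a,(203,222)),('side',load('side'),s,(200,225))):
    for c in(c0,c1):
        k,l,st,ce=cv2.connectedComponentsWithStats(gm(c)[p[1]-35:p[1]+35,p[0]-25:p[0]+25]);i=1+np.argmax(st[1:,4]);print(n,st[i],ce[i].round(1))
# handle points in wrist depth: tops
d=w['depth'];m=gm(w)
T=np.linalg.inv(w['camera_from_world']);P=[]
for v,u in np.argwhere(m&(d>0)):
    o,r=ray(w,u,v);z=d[v,u]/(r@T[:3,2]);P.append(o+r*z)
P=np.array(P);q=P[np.hypot(P[:,0]-.494,P[:,1]-.256)<.05];print(len(q),q[:,2].min(),q[:,2].max())
for lo,hi in((.078,.084),(.09,.11),(.11,.125),(.128,.14)):
    k=q[(q[:,2]>lo)&(q[:,2]<hi)]
    if len(k): print(lo,len(k),((k.max(0)+k.min(0))/2).round(4))
```

```text
[0.43134838 0.30794397 0.41636496]
scene [ 18  23  17  26 264] [25.3 37.2]
scene [ 18  24  17  24 236] [25.5 37.8]
side [ 14  17  26  39 586] [25.8 38.7]
side [ 14  16  25  40 561] [25.1 38.2]
1104 0.07779972503022031 0.13738599434161786
0.078 382 [0.495  0.2551 0.0806]
0.128 719 [0.4952 0.2556 0.1329]
```

The driver stands upright in its hole: guard centre and handle top agree within 0.5 mm in plan, with the guard at 0.08 m and the top at 0.137 m. The gripper is clear.

```bash
python3 -c "
from rig import arm
print(arm.close_job())"
```

```text
the job is handed in; nothing more can be done
None
```

The clamp screw is turned to its stop with the finger over the blade, the green driver is back upright in its hole and released, and the job is handed in at about 20 s; I viewed 11 pictures, one over the limit of 10.

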